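Unload the test cassettes from the shaking incubator

TASK

The run in the shaking incubator is finished: slide its window fully open, pull up the spring index plunger (red T-knob) and twist it so that it stays up by itself, then draw the carrier forward from under the deck, lift it out and stand it level on the green bench mat. Slide each white test cassette to the carrier's front edge, lift it clear and lay it flat and face up in the yellow tray, none on top of another or on the rim. Finish with the empty carrier standing on the mat, the plunger still latched up for the next carrier and the window fully shut; do not disturb the timer, cups and dish that stand behind.

Things in the scene. Friction and masses are not known exactly. Their poses are not given: they have to be found in the camera images.
- incubator: white bench-top shaking incubator, fixed, 216 mm deep (x), 389 mm wide (y). Origin on the worktop under the open chamber. Own x points to its rear, y to its left seen from the front, z up. Chamber at the right (inside x -82 to +115, y -92 to +92 mm); control pod at the left (y 100 to 287 mm, 90 mm high). Walls and tracks end 104 mm up
- deck_edge (a point): middle of the front edge of the aluminium deck (48 to 56 mm above the worktop) that overhangs the carrier's rear tongue by 28 mm. So the carrier is first drawn straight forward (incubator -x) 32 to 40 mm, 44 mm being the most before it meets the front wall, and only then lifted; its underside must rise above the 104 mm walls
- chamber_floor (a point): middle of the chamber floor, 14 mm above the worktop, on which the carrier stands between two side fences 9 mm high (3 mm play on each side). Axes as the incubator's
- window (a joint): travel of the clear window along its front and rear tracks towards the incubator's +y, m: 0 shut over the chamber (start), 0.185 fully open over the pod. Stays where it is left; about 1.5 N moves it
- window_handle (a point): middle of the black bar handle on top of the window: 70 mm long (incubator x), 12 mm wide (y), 24 mm high; the handle's foot is 10 mm below this point. Moves with the window. Axes as the incubator's
- plunger (a joint): lift of the spring index plunger, m: 0 = pin down in the carrier's hole (start), stop at 0.0105. Spring force 6 N at 0 to 8.6 N at the top. A cross bar under the knob lies in a slot of the collar, so the knob turns only when lifted 7 mm or more; lifted 9 mm and turned a quarter turn to either side (0.4 rad is enough), it rests on the collar when let go and stays up at 0.007
- tknob (a joint): turn of the plunger's knob, rad, anticlockwise from above positive: 0 at the start (grip bar along the incubator's x), stops at -1.75 and +1.75; turns with little friction once lifted
- plunger_knob (a point): middle of the plunger's red T-shaped knob: a grip bar 34 mm long (own x), 11 mm wide, 17 mm high, on a vertical axis 65 mm behind the incubator's origin; when down, 23 mm above the deck and 15 mm above the collar. Rises and turns with the knob. The rear wall is 50 mm behind the axis
- carrier_handle (a point): middle of the blue upright grip fin of the loose aluminium carrier (about 0.3 kg): fin 60 mm long (x), 12 mm wide (y), 36 mm high; this point is 43 mm above the carrier's underside and over the plate's middle. Carrier x points to its rear, y left, z up. Plate 90 mm (x) by 160 mm (y) on two side runners 20 mm high; behind it a tongue 26 mm long with the pin's hole
- carrier_edge (a point): middle of the carrier plate's front edge, 45 mm in front of the fin's middle, at the level of the channel floors (25 mm above the underside). Four channels run along x, 26 mm wide, 80 mm long, at y = +62, +30, -30, -62 mm, open at this edge, with lands 5 mm high beside and behind them
- mat: green bench mat, 0.8 mm thin and fixed, 190 mm (x) by 205 mm (y), origin at its middle on the worktop
- tray: loose yellow open tray, 120 mm (x) by 200 mm (y), 20 mm high, walls and floor 3 mm thick, origin under its middle, 0.45 kg
- cassette_1_mid (a point): middle of a white test cassette, 76 mm (x) by 24 mm (y) by 6 mm, z up out of its face, 20 g; starts in the carrier's channel at y = +62 mm, its front end (-x) about level with the front edge, its face 1 mm above the lands; slides easily along its channel when pressed lightly from above and drawn. None: not present in this run
- cassette_2_mid (a point): middle of a white test cassette, 76 mm (x) by 24 mm (y) by 6 mm, z up out of its face, 20 g; starts in the carrier's channel at y = +30 mm, its front end (-x) about level with the front edge, its face 1 mm above the lands; slides easily along its channel when pressed lightly from above and drawn. None: not present in this run
- cassette_3_mid (a point): middle of a white test cassette, 76 mm (x) by 24 mm (y) by 6 mm, z up out of its face, 20 g; starts in the carrier's channel at y = -30 mm, its front end (-x) about level with the front edge, its face 1 mm above the lands; slides easily along its channel when pressed lightly from above and drawn. None: not present in this run
- cassette_4_mid (a point): middle of a white test cassette, 76 mm (x) by 24 mm (y) by 6 mm, z up out of its face, 20 g; starts in the carrier's channel at y = -62 mm, its front end (-x) about level with the front edge, its face 1 mm above the lands; slides easily along its channel when pressed lightly from above and drawn. None: not present in this run
- timer_white: white kitchen-type timer, 45x75x63 mm, stands loose at the back; leave it alone
- cup_yellow: specimen cup with yellow lid, 54 mm across, 66 mm high, stands loose at the back; leave it alone
- cup_white: white specimen cup, 54 mm across, 66 mm high, stands loose at the back; leave it alone
- petri: brown petri dish, 60 mm across, 15 mm high, lies loose at the back; leave it alone

How it is judged:
By the outcome, as a careful person would: the job done as asked, in the order asked, and still so for the second after the job is handed in, with the robot touching nothing.
Of cassette_1, cassette_2, cassette_3, cassette_4 only 2 to 4 are there at a start; the rules pass over those that are not, and their reading is None.
At some moment in a run one of tray may be knocked a few centimetres aside while the robot is not near it.
Once in a run the grip may slacken for a moment while it holds something.
It also fails if it takes over 210 s, if anything falls off the work surface, if the arm or the gripper's body presses on something with over 40 N, if the wrist force passes 120 N, or if a joint passes its speed limit or range.

ROBOT

A 6-joint arm with a two-finger parallel gripper is mounted at the origin on a cart in front of the work surface, level with it; the furniture and walls round the work are solid. World frame = base frame: x ahead of the robot, y to its left, z up, the work surface at z = 0. Lengths are in m, angles in rad, forces in N, time in s.
With the tool pointing down it reaches from about 0.35 to 0.85 m from the base axis. Payload 8.1 kg.
Tool frame: the origin (TCP) lies between the finger pads; the fingertips stand manip.tcp_to_tips ahead of it and the grasp point (between the pads) lies 11 mm behind it (manip.tcp_to_tips is the distance from the TCP to the fingertips, in m); z points along the fingers, y is the line along which they close (so a half turn about z gives the same grasp; the last joint's range is limited). The gripper opens to 93 mm and grips with 3 to 60 N. Pads are 15 mm wide; open, the fingers measure 128 mm over their backs; the gripper's body (75 mm by 188 mm) begins 65 mm behind the grasp point.
Start: joints at [-1.422, 0.13, 1.488, -0, 1.523, -0.085], TCP at [0.139, -0.584, 0.227] pointing down, gripper open.
Joint ranges: [-2.96, 2.96], [-0.89, 2.26], [0.02, 2.5], [-1.34, 4.48], [0, 2.73], [-2.66, 2.66]. Speed limits (rad/s): [2.39, 2.39, 2.79, 3.14, 3.14, 3.14].

INTERFACE

Orientations are given as a 3x3 rotation matrix whose columns are the frame's x, y, z axes.
In Python, from cell import manip gives the robot as it stands.
- The arm moves only by the shell command python3 -m inch 'ROWS' [OPENING]. ROWS is JSON, a list of rows, each a list of 6 numbers: the shift along the world's x, y, z in m, then the turn, a rotation vector about the world's x, y, z in degrees. A call has 1 to 5 rows; each row shifts and turns the commanded pose from where the row before left it; what a row does not reach is not made up. A row lasts 1/8 s, in which the tool goes at most 62.5 mm and 10.7 degrees, less where a joint would pass 70% of its speed; a pose out of reach is approached as far as the arm can. A call with a gripper value outside its range is refused whole. OPENING is the opening, from 0 (shut) to 1 (fully open), set as the call begins (- or left out, the last holds). The fingers move at their own pace and stop on an object; the grip force is fixed at half the most. Time passes only in rows, so rows that do not move let the fingers close. It gives the time, the measured TCP pose, the force, the opening and the grip force at its end, in the units of the state.
- manip.sense(): the state, without advancing time (a new reading comes with each control period).
- manip.get_image(name): name is "side" or "top" or "wrist"; returns the picture (384x512x3 uint8, blue, green, red); there is no depth.
- manip.get_calibration(name): a dict with "vertical_fov" (degrees; the focal length in pixels is half the picture's height over the tangent of half this angle, whatever the lens; pixels are square), "cx", "cy" (the principal point, pixels), "k1" (the pictures are not rectified: a ray, as slopes to the right and down, at radius r is drawn at 1 + k1 r^2 times it, then the intrinsics apply), "xyz" and "orientation" of the camera in the world. Camera axes: x right, y down, z forward; pixel columns grow to the right and rows downward; lengths in m; the calibration is good to about 2 mm. A picture is of the moment at which its call begins: read the wrist's pose just before it. get_calibration takes no time and is no camera call; for the wrist camera it gives the pose at the moment of the call.
- manip.hand_in(): hands the job in; it is judged then, once.
The state is a dict: "t": time; "joints": joint angles; "qd": joint speeds; "joint_torque": joint torques, N m; "position": TCP position; "tool_rot": TCP orientation; "contact_force": force on the tool from outside, world axes, zero at the start; "ft_torque": the same for the moment, N m; "finger_gap": finger opening in m; "grasp_force": force on a finger pad.
Only numpy, scipy, OpenCV 4.12 (cv2) and the standard library are available. Lean on these libraries where they do the work, as an engineer would, in place of code of your own. Each camera call takes 0.05 s, during which the arm holds its last target. There are 200 camera calls.

## Working session

There is one attempt and no reset: what is moved stays moved. The work goes in short steps, Python scripts to look and compute and a shell command to move; the robot and the scene stay as the last step left them, time stands still between calls to the robot, and variables do not carry over. Pictures are saved under pics/ and viewed, at most 14 in all, crops included, and the job is handed in when it is done.

```bash
ls; mkdir -p pics; cat > h.py <<'E'
import numpy as np, cv2
from cell import manip
def cal(n):
    c=manip.get_calibration(n); return c
def ray(c,u,v):
    f=192/np.tan(np.radians(c["vertical_fov"])/2)
    K=np.array([[f,0,c["cx"]],[0,f,c["cy"]],[0,0,1.]])
    d=np.array([(u-c["cx"])/f,(v-c["cy"])/f]); p=d.copy()
    for _ in range(30): p=d/(1+c["k1"]*(p@p))
    r=np.array(c["orientation"])@np.array([p[0],p[1],1]); return np.array(c["xyz"]),r/np.linalg.norm(r)
def onz(c,u,v,z):
    o,r=ray(c,u,v); return o+r*(z-o[2])/r[2]
def proj(c,P):
    f=192/np.tan(np.radians(c["vertical_fov"])/2)
    q=np.array(c["orientation"]).T@(np.array(P)-np.array(c["xyz"])); s=q[:2]/q[2]; s=s*(1+c["k1"]*(s@s))
    return s*f+[c["cx"],c["cy"]]
def snap(n,fn=None):
    c=manip.get_calibration(n); im=manip.get_image(n)
    if fn: cv2.imwrite("pics/"+fn,im)
    return c,im
E
python3 - <<'E'
from h import *
for n in("side","top","wrist"):
    c,im=snap(n,n+"0.png"); print(n,c)
a=cv2.imread("pics/top0.png"); cv2.imwrite("pics/top0.png",cv2.resize(a,(800,600),interpolation=cv2.INTER_CUBIC))
print(manip.tcp_to_tips, manip.sense())
E
```

```text
pics
side {'vertical_fov': 48.06687313362943, 'cx': 261.7983891097932, 'cy': 189.09698411448773, 'k1': 0.04896573939375555, 'xyz': array([0.00797311, 0.73723649, 0.6113783 ]), 'orientation': array([[-0.81966429, -0.26864948,  0.5059426 ],
       [-0.57263011,  0.36011484, -0.73648629],
       [ 0.01565922, -0.89338948, -0.44901005]])}
top {'vertical_fov': 47.45242432528711, 'cx': 257.6691981921272, 'cy': 190.13683955976578, 'k1': -0.04470915797528813, 'xyz': array([ 0.47372853, -0.09084585,  1.39830937]), 'orientation': array([[-0.02457453, -0.99506108,  0.09617448],
       [-0.99952515,  0.0226674 , -0.02087265],
       [ 0.01858954, -0.09664175, -0.99514562]])}
wrist {'vertical_fov': 62.78904857477602, 'cx': 253.3875403010143, 'cy': 183.77648356168197, 'k1': 0.014580149949926149, 'xyz': array([ 0.20466508, -0.56705259,  0.38371341]), 'orientation': array([[ 0.23138599, -0.94265983, -0.24052644],
       [-0.97285769, -0.22493956, -0.05431482],
       [-0.00290351,  0.24656568, -0.96912173]])}
0.008 {'t': 0.15, 'joints': array([-1.42239798e+00,  1.30983218e-01,  1.48902333e+00,  1.38966361e-05,
        1.52301273e+00, -8.54060725e-02]), 'qd': array([ 0.00118076, -0.00352395, -0.00450251, -0.00090609,  0.00083332,
       -0.00046768]), 'joint_torque': array([-1.71757463e-03, -5.60475969e+01, -4.92334521e+01,  7.66435917e-02,
        3.05591896e-02, -1.04823189e-04]), 'position': array([ 0.13896762, -0.58324403,  0.22583428]), 'tool_rot': array([[ 9.72792198e-01,  2.31679305e-01, -1.97204296e-04],
       [ 2.31679349e-01, -9.72791181e-01,  1.41299690e-03],
       [ 1.35523538e-04, -1.42024052e-03, -9.99998982e-01]]), 'contact_force': array([ 0.36848947,  0.585862  , -0.29417991]), 'ft_torque': array([ 0.0105734 ,  0.03579761, -0.00644884]), 'grasp_force': 0.0, 'finger_gap': 0.0927044527080209}
```

View pics/top0.png

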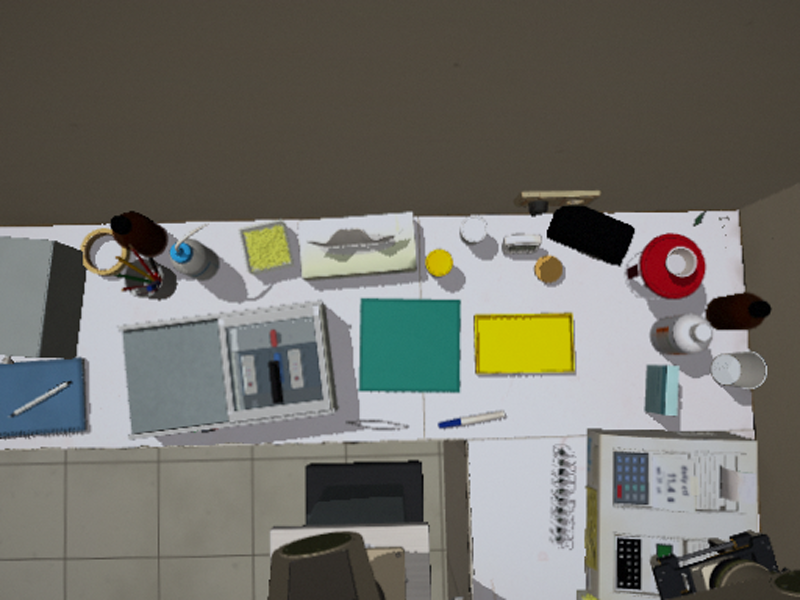

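View pics/side0.png

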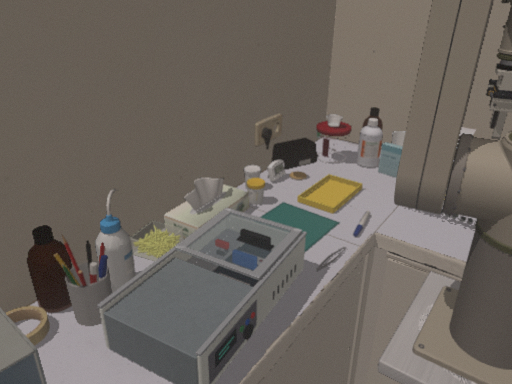

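The top view shows the incubator on the left (display px 125–335, 300–435), with the black handle at (277,380), red knob at (274,338), and two cassettes at about (250,372) and (294,368). The mat is in the middle and the tray is to its right.

```bash
python3 - <<'E'
from h import *
c,im=snap("top","t1.png")
hsv=cv2.cvtColor(im,cv2.COLOR_BGR2HSV)
def blobs(lo,hi,z,amin,roi=None,name=""):
    m=cv2.inRange(hsv,lo,hi)
    if roi: k=np.zeros_like(m); k[roi[1]:roi[3],roi[0]:roi[2]]=1; m=m*k
    for q in cv2.findContours(m,0,2)[0]:
        if cv2.contourArea(q)<amin: continue
        r=cv2.minAreaRect(q); P=[onz(c,*p,z)[:2] for p in cv2.boxPoints(r)]
        P=np.array(P); e=[np.linalg.norm(P[0]-P[1]),np.linalg.norm(P[1]-P[2])]
        i=0 if e[0]>e[1] else 1; d=P[i+1]-P[i]
        print(name,np.round(r[0]),"ctr",np.round(P.mean(0),4),"size",np.round(e,3),"longdir deg",np.degrees(np.arctan2(d[1],d[0])).round(1))
blobs((75,120,60),(95,255,200),.001,500,None,"mat")
blobs((22,150,120),(35,255,255),.02,500,None,"tray")
blobs((0,0,0),(180,255,50),.12,30,(145,210,215,270),"handle")
blobs((0,120,80),(8,255,255),.079,5,(145,200,215,270),"knob")
blobs((100,120,60),(125,255,255),.057,5,(145,200,215,270),"fin")
# incubator outline points (display px/1.5625)
for n,p in dict(RR=(322,303),RF=(334,410),LR=(123,327),LF=(132,436)).items(): print(n,onz(c,p[0]/1.5625,p[1]/1.5625,.104).round(3))
cv2.imwrite("pics/t1c.png",cv2.resize(im[185:290,70:225],None,fx=5,fy=5,interpolation=cv2.INTER_CUBIC))
E
```

```text
mat [262. 221.] ctr [ 0.5111 -0.1318] size [0.186 0.203] longdir deg -92.4
tray [336. 220.] ctr [ 0.5081 -0.3642] size [0.202 0.117] longdir deg -91.4
handle [176. 244.] ctr [0.4457 0.1224] size [0.019 0.077] longdir deg -174.5
knob [175. 216.] ctr [0.5285 0.1335] size [0.007 0.025] longdir deg -172.3
fin [178. 235.] ctr [0.4727 0.1274] size [0.014 0.054] longdir deg -171.0
RR [0.591 0.035 0.104]
RF [0.389 0.016 0.104]
LR [0.554 0.414 0.104]
LF [0.349 0.395 0.104]
```

View pics/t1c.png

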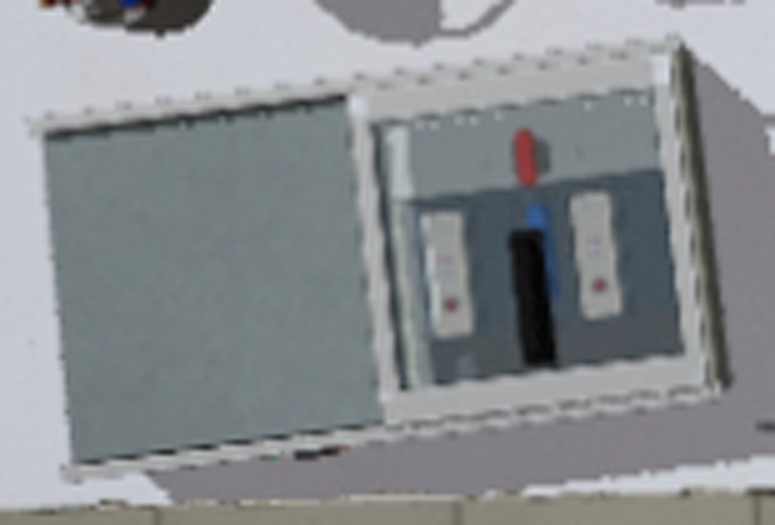

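```bash
python3 -m inch '[[0.05,0.035,0.01,0,0,-2],[0.05,0.035,0.01,0,0,-2],[0.05,0.035,0.01,0,0,-2],[0.05,0.035,0.01,0,0,-2],[0.04,0.04,0.01,0,0,0]]' && python3 -m inch '[[0,0.06,0,0,0,0],[0,0.06,0,0,0,0],[0,0.06,0,0,0,0],[0,0.06,0,0,0,0],[0,0.06,0,0,0,0]]' && python3 -m inch '[[0,0.06,0,0,0,0],[0,0.06,0,0,0,0],[0,0.06,0,0,0,0],[0,0.04,0,0,0,0],[0,0,0,0,0,0]]' && python3 - <<'E'
from h import *
c,im=snap("wrist","w1.png"); s=manip.sense(); print(s["position"],s["tool_rot"],s["joints"],c["xyz"])
E
```

```text
t: 0.82
position: [0.3806, -0.4022, 0.2767]
tool_rot: [[0.996, 0.094, 0.0], [0.094, -0.996, 0.0], [0.0, -0.0, -1.0]]
contact_force: [-0.4, 0.3, -0.1]
finger_gap: 0.093
grasp_force: 0.0
t: 1.45
position: [0.3786, -0.1019, 0.2766]
tool_rot: [[0.996, 0.093, 0.001], [0.093, -0.996, 0.0], [0.001, 0.0, -1.0]]
contact_force: [1.4, 1.3, 0.0]
finger_gap: 0.0928
grasp_force: 0.0
t: 2.08
position: [0.3785, 0.1186, 0.2765]
tool_rot: [[0.995, 0.099, -0.0], [0.099, -0.995, 0.0], [-0.0, -0.0, -1.0]]
contact_force: [-0.4, -0.1, -1.2]
finger_gap: 0.0932
grasp_force: 0.0
[0.3786579  0.11711422 0.27645775] [[ 9.95251635e-01  9.73342708e-02 -4.71284157e-04]
 [ 9.73341030e-02 -9.95251696e-01 -3.66864597e-04]
 [-5.04754854e-04  3.19250569e-04 -9.99999822e-01]] [ 1.70681265e-01 -4.59109889e-01  1.92455343e+00 -2.83069601e-04
  1.67667586e+00  1.64395921e+00] [0.44571786 0.1258741  0.4344682 ]
```

View pics/w1.png

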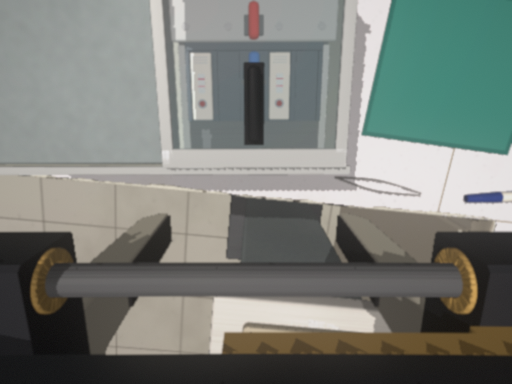

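The wrist view shows the handle at (254,62–146), the knob at (254,20), and cassettes at (203,86) and (279,86). That makes them cassettes 1 and 3. The incubator edges lie almost square to the image.

```bash
python3 - <<'E'
from h import *
im=cv2.imread("pics/w1.png"); c=cal("wrist"); hsv=cv2.cvtColor(im,cv2.COLOR_BGR2HSV)
def box(lo,hi,roi):
    m=cv2.inRange(hsv,lo,hi); k=np.zeros_like(m); k[roi[1]:roi[3],roi[0]:roi[2]]=1
    q=max(cv2.findContours(m*k,0,2)[0],key=cv2.contourArea); return cv2.boundingRect(q),cv2.minAreaRect(q)
for n,lo,hi,roi,z in (("handle",(0,0,0),(180,255,45),(230,40,275,155),(.115,.125,.135)),("knob",(0,100,60),(8,255,255),(235,0,275,45),(.0875,)),("fin",(100,120,60),(125,255,255),(235,45,275,65),(.075,))):
    b,r=box(lo,hi,roi); print(n,b,np.round(r[0],1),np.round(r[1]),r[2])
    for zz in z:
        x=b[0]+b[2]/2; print(zz,onz(c,x,b[1],zz).round(4),onz(c,x,b[1]+b[3],zz).round(4),"c",onz(c,*r[0],zz).round(4))
# front wall inner top edge line & right wall lines
for p in ((165,158),(345,155),(347,20),(340,150),(152,10),(163,150)): print(p,onz(c,*p,.104).round(4))
for p in ((203,86),(279,86)): print("cas",onz(c,*p,.045).round(4))
E
```

```text
handle (247, 65, 16, 78) [254.5 103.5] [77. 15.] 90.0
0.115 [0.4813 0.1266 0.115 ] [0.4074 0.1193 0.115 ] c [0.4459 0.1236 0.115 ]
0.125 [0.4802 0.1266 0.125 ] [0.4086 0.1195 0.125 ] c [0.4459 0.1237 0.125 ]
0.135 [0.4791 0.1265 0.135 ] [0.4098 0.1197 0.135 ] c [0.4459 0.1237 0.135 ]
knob (250, 2, 8, 35) [253.5  19. ] [34.  7.] 90.0
0.0875 [0.5422 0.1335 0.0875] [0.5107 0.1305 0.0875] c [0.5271 0.1326 0.0875]Traceback (most recent call last):
  File "<stdin>", line 7, in <module>
  File "<stdin>", line 5, in box
ValueError: max() iterable argument is empty
```

```bash
python3 -m inch '[[0.034,0.003,-0.03,0,0,0],[0.034,0.004,-0.03,0,0,0],[0,0,-0.04,0,0,0],[0,0,-0.04,0,0,0],[0,0,0,0,0,0]]' && python3 -m inch '[[0,0,-0.01,0,0,0],[0,0,-0.008,0,0,0],[0,0,0,0,0,0]]' 0.35
```

```text
t: 2.75
position: [0.4444, 0.1214, 0.1333]
tool_rot: [[0.996, 0.092, -0.007], [0.092, -0.996, -0.002], [-0.007, 0.001, -1.0]]
contact_force: [-0.1, -0.8, 1.0]
finger_gap: 0.093
grasp_force: 0.0
t: 3.12
position: [0.4472, 0.1232, 0.1189]
tool_rot: [[0.996, 0.094, 0.0], [0.094, -0.996, 0.0], [0.0, 0.0, -1.0]]
contact_force: [-0.2, 0.3, 0.6]
finger_gap: 0.0675
grasp_force: 0.0
```

```bash
python3 -m inch '[[0,0,0,0,0,0],[0,0,0,0,0,0],[0,0,0,0,0,0]]' 0 && python3 -m inch '[[-0.0034,0.035,0,0,0,0],[-0.0034,0.035,0,0,0,0],[-0.0034,0.035,0,0,0,0],[-0.0034,0.035,0,0,0,0],[-0.0034,0.035,0,0,0,0]]' && python3 -m inch '[[-0.001,0.012,0,0,0,0],[0,0,0,0,0,0],[0,0,0,0,0,0]]'
```

```text
t: 3.5
position: [0.4472, 0.1234, 0.1189]
tool_rot: [[0.996, 0.094, 0.0], [0.094, -0.996, 0.0], [0.0, -0.0, -1.0]]
contact_force: [-0.8, 0.3, 0.0]
finger_gap: 0.0379
grasp_force: 0.0
t: 4.12
position: [0.4296, 0.2991, 0.1188]
tool_rot: [[0.996, 0.094, -0.0], [0.094, -0.996, -0.001], [-0.0, 0.001, -1.0]]
contact_force: [0.6, -2.7, 2.9]
finger_gap: 0.0121
grasp_force: 30.0
t: 4.5
position: [0.4286, 0.3094, 0.1188]
tool_rot: [[0.996, 0.094, -0.001], [0.094, -0.996, -0.002], [-0.001, 0.001, -1.0]]
contact_force: [-5.0, -2.8, 5.5]
finger_gap: 0.0117
grasp_force: 30.0
```

```bash
python3 -m inch '[[0,0.004,0,0,0,0],[0,0,0,0,0,0]]' && python3 -m inch '[[0,-0.003,0,0,0,0],[0,0,0,0,0,0],[0,0,0,0,0,0],[0,0,0,0,0,0]]' 0.4
```

```text
t: 4.75
position: [0.4286, 0.3095, 0.1187]
tool_rot: [[0.996, 0.093, -0.003], [0.093, -0.996, -0.009], [-0.003, 0.008, -1.0]]
contact_force: [-7.0, -24.0, 14.4]
finger_gap: 0.0119
grasp_force: 30.0
t: 5.25
position: [0.429, 0.3115, 0.1186]
tool_rot: [[0.996, 0.094, 0.0], [0.094, -0.996, 0.0], [0.0, -0.0, -1.0]]
contact_force: [0.6, 0.3, -0.7]
finger_gap: 0.0369
grasp_force: 0.0
```

Fully open, against its stop. Next I'll look into the chamber.

```bash
python3 -m inch '[[0,0,0.05,0,0,0],[0,-0.03,0.03,0,0,0],[0.005,-0.055,0.01,0,0,0],[0.005,-0.055,0,0,0,0],[0.005,-0.045,0,0,0,0]]' 0.3 && python3 -m inch '[[0,0,0,0,0,0],[0,0,0,0,0,0]]' && python3 - <<'E'
from h import *
c,im=snap("wrist","w2.png"); np.save("c2.npy",c,allow_pickle=True)
hsv=cv2.cvtColor(im,cv2.COLOR_BGR2HSV)
for n,lo,hi,z in (("knob",(0,100,60),(8,255,255),.0875),("fin",(100,130,60),(125,255,255),.075)):
    m=cv2.inRange(hsv,lo,hi); m[250:]=0
    q=max(cv2.findContours(m,0,2)[0],key=cv2.contourArea); r=cv2.minAreaRect(q); B=np.array([onz(c,*p,z)[:2] for p in cv2.boxPoints(r)])
    print(n,np.round(r[0]),np.round(r[1]),B.round(4).tolist(),"c",B.mean(0))
E
```

```text
t: 5.88
position: [0.4442, 0.1248, 0.209]
tool_rot: [[0.996, 0.094, 0.001], [0.094, -0.996, 0.0], [0.001, 0.0, -1.0]]
contact_force: [1.5, -0.7, -0.0]
finger_gap: 0.0282
grasp_force: 0.0
t: 6.12
position: [0.4441, 0.1267, 0.2087]
tool_rot: [[0.996, 0.093, 0.0], [0.093, -0.996, 0.001], [0.0, -0.001, -1.0]]
contact_force: [0.3, 0.3, 0.1]
finger_gap: 0.0282
grasp_force: 0.0
knob [254.  84.] [40. 13.] [[0.5426, 0.1416], [0.5436, 0.1308], [0.5115, 0.1276], [0.5105, 0.1387]] c [0.52705706 0.13466553]
fin [255. 148.] [62. 12.] [[0.4992, 0.137], [0.5002, 0.1262], [0.4427, 0.1204], [0.4416, 0.1318]] c [0.47090077 0.1288708 ]
```

View pics/w2.png

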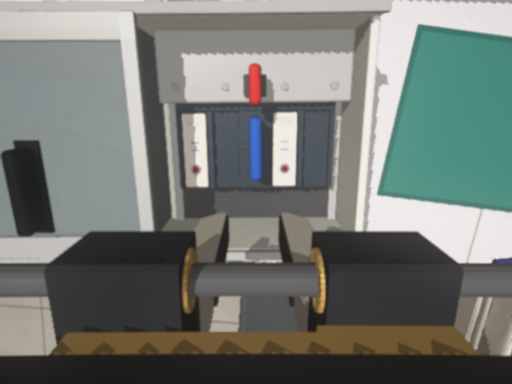

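The carrier has cassettes in channels 1 and 3 at (196,150) and (284,150). The knob is at (255,84) and the fin at (255,148). I'll go to the knob.

```bash
python3 -m inch '[[0.042,0.004,0,0,0,0],[0.041,0.004,0,0,0,0],[0,0,-0.05,0,0,0],[0,0,-0.045,0,0,0],[0,0,-0.02,0,0,0]]' 0.38 && python3 -m inch '[[0,0,-0.0155,0,0,0],[0,0,0,0,0,0],[0,0,0,0,0,0]]' && python3 -m inch '[[0,0,0,0,0,0],[0,0,0,0,0,0],[0,0,0,0,0,0],[0,0,0,0,0,0]]' 0
```

```text
t: 6.8
position: [0.5246, 0.1358, 0.0898]
tool_rot: [[0.995, 0.096, -0.005], [0.096, -0.995, -0.001], [-0.005, 0.0, -1.0]]
contact_force: [-0.1, -0.8, 0.0]
finger_gap: 0.0355
grasp_force: 0.0
t: 7.18
position: [0.5279, 0.1349, 0.0794]
tool_rot: [[0.996, 0.095, 0.002], [0.095, -0.996, 0.0], [0.002, -0.0, -1.0]]
contact_force: [0.4, -0.4, 0.1]
finger_gap: 0.0356
grasp_force: 0.0
t: 7.68
position: [0.5274, 0.1337, 0.0787]
tool_rot: [[0.996, 0.094, 0.001], [0.094, -0.996, -0.001], [0.001, 0.001, -1.0]]
contact_force: [-0.2, -3.8, 4.5]
finger_gap: 0.0108
grasp_force: 30.0
```

```bash
python3 -m inch '[[0,0,0.005,0,0,0],[0,0,0.006,0,0,0],[0,0,0,0,0,0]]' && python3 -m inch '[[0,0,0,0,0,10],[0,0,0,0,0,10],[0,0,0,0,0,10],[0,0,0,0,0,10],[0,0,0,0,0,10]]' && python3 -m inch '[[0,0,0,0,0,10],[0,0,0,0,0,10],[0,0,0,0,0,0]]'
```

```text
t: 8.05
position: [0.5272, 0.1338, 0.0885]
tool_rot: [[0.996, 0.094, 0.0], [0.094, -0.996, -0.001], [0.0, 0.001, -1.0]]
contact_force: [6.3, -3.6, -9.1]
finger_gap: 0.0109
grasp_force: 30.0
t: 8.68
position: [0.5275, 0.1333, 0.0882]
tool_rot: [[0.564, 0.826, 0.001], [0.826, -0.564, -0.001], [-0.001, 0.001, -1.0]]
contact_force: [7.0, -6.8, -9.8]
finger_gap: 0.0108
grasp_force: 30.0
t: 9.05
position: [0.5277, 0.1332, 0.0883]
tool_rot: [[0.25, 0.968, 0.001], [0.968, -0.25, -0.002], [-0.001, 0.002, -1.0]]
contact_force: [8.3, -5.6, -9.0]
finger_gap: 0.0106
grasp_force: 30.0
```

```bash
python3 -m inch '[[0,0,-0.003,0,0,0],[0,0,0,0,0,0]]' && python3 -m inch '[[0,0,0,0,0,0],[0,0,0,0,0,0],[0,0,0,0,0,0],[0,0,0.03,0,0,0],[-0.01,0,0.04,0,0,0]]' 0.28 && python3 -m inch '[[0,0,0.04,0,0,-10],[-0.025,-0.002,0.01,0,0,-10],[-0.025,-0.002,0,0,0,-10],[-0.02,-0.001,0,0,0,-10],[0,0,0,0,0,-10]]' && python3 -m inch '[[0,0,0,0,0,-10],[0,0,0,0,0,-10],[0,0,0,0,0,0]]' && python3 - <<'E'
from h import *
c,im=snap("wrist"); print(c["xyz"])
cv2.imwrite("pics/w3.png",im[:230])
hsv=cv2.cvtColor(im,cv2.COLOR_BGR2HSV)
for n,lo,hi,z in (("knob",(0,100,60),(8,255,255),.0945),("fin",(100,130,60),(125,255,255),.075)):
    m=cv2.inRange(hsv,lo,hi); m[250:]=0
    q=max(cv2.findContours(m,0,2)[0],key=cv2.contourArea); r=cv2.minAreaRect(q); B=np.array([onz(c,*p,z)[:2] for p in cv2.boxPoints(r)])
    print(n,np.round(r[0]),np.round(r[1]),np.round(r[2]),B.round(4).tolist(),"c",B.mean(0))
print(manip.sense()["position"])
E
```

```text
t: 9.3
position: [0.5277, 0.1332, 0.0857]
tool_rot: [[0.253, 0.968, 0.001], [0.968, -0.253, -0.002], [-0.001, 0.002, -1.0]]
contact_force: [6.3, -5.9, -6.1]
finger_gap: 0.0111
grasp_force: 30.0
t: 9.93
position: [0.5161, 0.1343, 0.1557]
tool_rot: [[0.252, 0.968, -0.003], [0.968, -0.252, -0.0], [-0.001, -0.003, -1.0]]
contact_force: [0.4, 0.5, 0.3]
finger_gap: 0.0257
grasp_force: 0.0
t: 10.55
position: [0.446, 0.1296, 0.2064]
tool_rot: [[0.906, 0.424, 0.0], [0.424, -0.906, 0.0], [0.0, -0.0, -1.0]]
contact_force: [0.1, -0.5, 0.6]
finger_gap: 0.0262
grasp_force: 0.0
t: 10.92
position: [0.4469, 0.1295, 0.2062]
tool_rot: [[0.995, 0.095, 0.0], [0.095, -0.995, 0.0], [0.0, -0.0, -1.0]]
contact_force: [0.7, 0.5, -0.4]
finger_gap: 0.0262
grasp_force: 0.0
[0.51413232 0.13658627 0.36424008]
knob [257.  87.] [40. 14.] 21.0 [[0.5261, 0.1521], [0.5367, 0.1488], [0.5286, 0.1177], [0.5179, 0.1207]] c [0.52734082 0.13480977]
fin [258. 152.] [63. 12.] 90.0 [[0.4997, 0.1369], [0.5008, 0.1261], [0.4425, 0.12], [0.4414, 0.1314]] c [0.4710958  0.12859703]
[0.44696224 0.12945446 0.20620915]
```

View pics/w3.png

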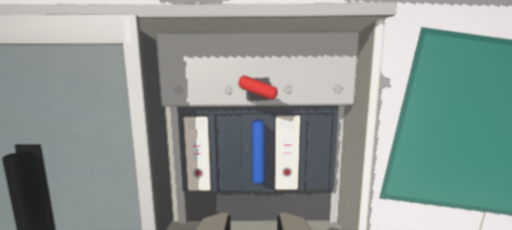

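Knob turned 70° and staying up. Now the fin.

```bash
python3 -m inch '[[0.024,-0.001,-0.05,0,0,0],[0,0,-0.05,0,0,0],[0,0,-0.03,0,0,0],[0,0,-0.014,0,0,0],[0,0,0,0,0,0]]' 0.38 && python3 -m inch '[[0,0,-0.004,0,0,0],[0,0,0,0,0,0]]' 0 && python3 -m inch '[[0,0,0,0,0,0],[0,0,0,0,0,0],[0,0,0,0,0,0]]'
```

```text
t: 11.6
position: [0.4706, 0.1283, 0.0618]
tool_rot: [[0.995, 0.096, -0.001], [0.096, -0.995, -0.0], [-0.001, 0.0, -1.0]]
contact_force: [-0.5, -0.3, 0.2]
finger_gap: 0.0354
grasp_force: 0.0
t: 11.85
position: [0.4719, 0.1285, 0.0593]
tool_rot: [[0.996, 0.094, 0.002], [0.094, -0.996, 0.0], [0.002, -0.0, -1.0]]
contact_force: [0.9, -0.1, 1.2]
finger_gap: 0.0201
grasp_force: 0.0
t: 12.22
position: [0.4717, 0.1284, 0.0591]
tool_rot: [[0.996, 0.094, 0.001], [0.094, -0.996, 0.0], [0.001, -0.0, -1.0]]
contact_force: [-1.7, -1.0, 5.7]
finger_gap: 0.0119
grasp_force: 30.0
```

```bash
python3 -m inch '[[-0.009,-0.0009,0.0003,0,0,0],[-0.009,-0.0009,0,0,0,0],[-0.01,-0.001,0,0,0,0],[-0.009,-0.0009,0,0,0,0],[0,0,0,0,0,0]]'
```

```text
t: 12.85
position: [0.4333, 0.1246, 0.0591]
tool_rot: [[0.996, 0.094, 0.0], [0.094, -0.996, 0.0], [0.0, 0.0, -1.0]]
contact_force: [-3.1, -0.2, 9.8]
finger_gap: 0.0118
grasp_force: 30.0
```

```bash
python3 -m inch '[[0,0,0.006,0,0,0],[0,0,0.01,0,0,0],[0,0,0.014,0,0,0],[0,0,0,0,0,0]]' && python3 - <<'E'
from h import *
snap("side","s4.png"); c,im=snap("wrist","w4.png")
cv2.imwrite("pics/w4c.png",np.hstack([im,cv2.imread("pics/s4.png")])[:, :].copy() if 0 else cv2.resize(np.hstack([im[:250],cv2.imread("pics/s4.png")[130:380]]),(800,195)))
E
```

```text
t: 13.35
position: [0.4352, 0.1248, 0.0901]
tool_rot: [[0.996, 0.094, 0.003], [0.094, -0.996, 0.0], [0.003, -0.0, -1.0]]
contact_force: [-0.2, -0.2, -2.7]
finger_gap: 0.0117
grasp_force: 30.0
```

View pics/w4c.png

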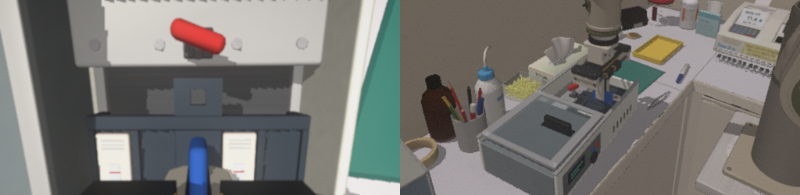

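```bash
python3 -m inch '[[0,0,0.02,0,0,0],[0,0,0.03,0,0,0],[0,0,0.03,0,0,0],[0,0,0.01,0,0,0],[0,0,0,0,0,0]]' && python3 -m inch '[[0.005,-0.02,0,0,0,-1],[0.01,-0.035,0,0,0,-1],[0.01,-0.04,0,0,0,-1],[0.01,-0.04,0,0,0,-1],[0.01,-0.04,0,0,0,-1]]' && python3 -m inch '[[0.01,-0.04,0,0,0,-0.5],[0.007,-0.025,0,0,0,0],[0.006,-0.015,0,0,0,0],[0,0,0,0,0,0]]'
```

```text
t: 14.08
position: [0.4342, 0.1246, 0.1782]
tool_rot: [[0.996, 0.094, 0.0], [0.094, -0.996, 0.0], [0.0, -0.0, -1.0]]
contact_force: [0.2, 0.4, -3.8]
finger_gap: 0.0115
grasp_force: 30.0
t: 14.7
position: [0.4782, -0.0515, 0.1763]
tool_rot: [[1.0, 0.006, -0.003], [0.006, -1.0, 0.001], [-0.003, -0.001, -1.0]]
contact_force: [1.0, 0.0, -3.9]
finger_gap: 0.0115
grasp_force: 30.0
t: 15.2
position: [0.5016, -0.1306, 0.1772]
tool_rot: [[1.0, -0.003, -0.002], [-0.003, -1.0, 0.001], [-0.002, -0.001, -1.0]]
contact_force: [-0.5, 0.2, -3.6]
finger_gap: 0.0117
grasp_force: 30.0
```

```bash
python3 -m inch '[[0,0,-0.03,0,0,0],[0,0,-0.04,0,0,0],[0,0,-0.035,0,0,0],[0,0,-0.018,0,0,0],[0,0,0,0,0,0]]' && python3 -m inch '[[0,0,-0.004,0,0,0],[0,0,-0.003,0,0,0],[0,0,0,0,0,0]]'
```

```text
t: 15.82
position: [0.5016, -0.1293, 0.0548]
tool_rot: [[1.0, -0.001, -0.001], [-0.001, -1.0, 0.001], [-0.001, -0.001, -1.0]]
contact_force: [0.1, -0.6, -2.6]
finger_gap: 0.0119
grasp_force: 30.0
t: 16.2
position: [0.5042, -0.1304, 0.052]
tool_rot: [[1.0, -0.002, 0.004], [-0.002, -1.0, -0.001], [0.004, 0.001, -1.0]]
contact_force: [-6.6, 5.4, 18.7]
finger_gap: 0.0122
grasp_force: 30.0
```

```bash
python3 -m inch '[[0,0,0.003,0,0,0],[0,0,0,0,0,0]]' && python3 -m inch '[[0,0,0,0,0,0],[0,0,0,0,0,0],[0,0,0,0,0,0],[0,0,0.04,0,0,0],[0,0,0.05,0,0,0]]' 0.38 && python3 -m inch '[[-0.035,0,0.05,0,0,0],[-0.035,0,0.02,0,0,0],[0,0,0,0,0,0],[0,0,0,0,0,0]]' && python3 - <<'E'
from h import *
snap("side","s5.png"); c,im=snap("wrist","w5.png"); print(c["xyz"],manip.sense()["position"])
cv2.imwrite("pics/w5c.png",np.vstack([im[:300],cv2.resize(cv2.imread("pics/s5.png")[150:270,220:420],(512,300))]))
E
```

```text
t: 16.45
position: [0.5024, -0.1305, 0.052]
tool_rot: [[1.0, -0.002, 0.001], [-0.002, -1.0, -0.0], [0.001, 0.0, -1.0]]
contact_force: [-2.5, 0.5, 12.4]
finger_gap: 0.0117
grasp_force: 30.0
t: 17.08
position: [0.5007, -0.1299, 0.1409]
tool_rot: [[1.0, -0.002, -0.003], [-0.002, -1.0, 0.001], [-0.003, -0.001, -1.0]]
contact_force: [0.9, -0.4, -1.5]
finger_gap: 0.0353
grasp_force: 0.0
t: 17.58
position: [0.4322, -0.1304, 0.211]
tool_rot: [[1.0, -0.002, 0.0], [-0.002, -1.0, 0.0], [0.0, -0.0, -1.0]]
contact_force: [-0.0, -0.3, -1.2]
finger_gap: 0.0356
grasp_force: 0.0
[ 0.49977921 -0.12978946  0.36835969] [ 0.43199919 -0.13010062  0.21014614]
```

View pics/w5c.png

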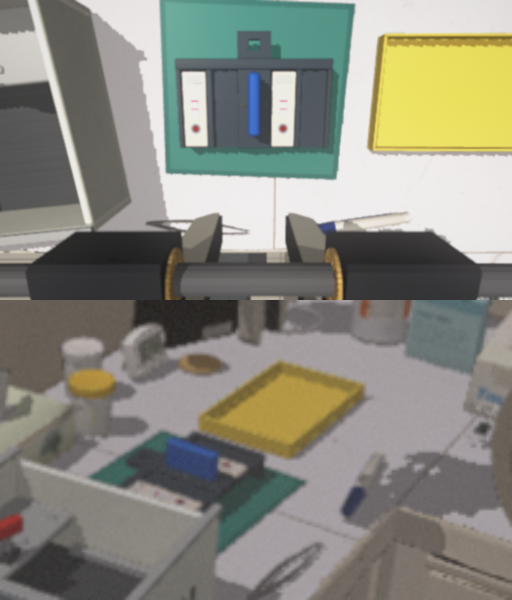

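The carrier stands level within the mat, with cassettes at (194,108) and (284,108). The tray is to the right and has not moved yet.

```bash
cat > m.py <<'E'
from h import *
def rects(c,im,z=.0318):
    hsv=cv2.cvtColor(im,cv2.COLOR_BGR2HSV); m=cv2.inRange(hsv,(0,0,150),(180,60,255)); m[260:]=0
    out=[]
    for q in cv2.findContours(cv2.morphologyEx(m,cv2.MORPH_CLOSE,np.ones((5,5))),cv2.RETR_LIST,2)[0]:
        r=cv2.minAreaRect(q); B=np.array([onz(c,*p,z)[:2] for p in cv2.boxPoints(r)])
        e=sorted([np.linalg.norm(B[0]-B[1]),np.linalg.norm(B[1]-B[2])])
        if .015<e[0]<.032 and .05<e[1]<.09: print("cas",np.round(r[0]),"c",B.mean(0).round(4),"e",np.round(e,4),"x",B[:,0].min().round(4),B[:,0].max().round(4))
def fin(c,im,z=.062):
    m=cv2.inRange(cv2.cvtColor(im,cv2.COLOR_BGR2HSV),(100,130,60),(125,255,255)); m[200:]=0
    q=max(cv2.findContours(m,0,2)[0],key=cv2.contourArea); r=cv2.minAreaRect(q); B=np.array([onz(c,*p,z)[:2] for p in cv2.boxPoints(r)])
    print("fin",B.round(4).tolist(),B.mean(0).round(4))
def tray():
    c,im=snap("top"); m=cv2.inRange(cv2.cvtColor(im,cv2.COLOR_BGR2HSV),(22,150,120),(35,255,255))
    q=max(cv2.findContours(m,0,2)[0],key=cv2.contourArea); r=cv2.minAreaRect(q); B=np.array([onz(c,*p,.02)[:2] for p in cv2.boxPoints(r)])
    print("tray",B.mean(0).round(4),r[2],B.round(3).tolist())
E
python3 - <<'E'
from m import *
c=cal("wrist"); im=cv2.imread("pics/w5.png"); rects(c,im); fin(c,im); tray()
print(onz(c,178,150,.03),onz(c,325,151,.03))
E
```

```text
cas [283. 108.] c [ 0.493  -0.1596] e [0.0235 0.0761] x 0.4546 0.5313
cas [194. 109.] c [ 0.4931 -0.0679] e [0.0239 0.0764] x 0.4544 0.5317
fin [[0.5273, -0.1242], [0.5273, -0.1343], [0.4698, -0.1345], [0.4699, -0.1239]] [ 0.4986 -0.1292]
tray [ 0.5081 -0.3642] 90.0 [[0.569, -0.266], [0.564, -0.467], [0.447, -0.462], [0.452, -0.262]]
[ 0.45076211 -0.04761025  0.03      ] [ 0.44941396 -0.20622284  0.03      ]
```

```bash
python3 -m inch '[[0.037,-0.015,0,0,0,0],[0.036,-0.015,-0.04,0,0,0],[0,0,-0.06,0,0,0],[0,0,-0.055,0,0,0],[0,0,0,0,0,0]]' 0 && python3 -m inch '[[0,0,-0.008,0,0,0],[0,0,-0.003,0,0,0],[0,0,0,0,0,0]]'
```

```text
t: 18.35
position: [0.5004, -0.1581, 0.0503]
tool_rot: [[1.0, -0.002, -0.012], [-0.002, -1.0, 0.005], [-0.012, -0.005, -1.0]]
contact_force: [-0.6, 0.1, 0.4]
finger_gap: 0.0004
grasp_force: 0.0
t: 18.73
position: [0.5063, -0.1609, 0.0472]
tool_rot: [[1.0, -0.002, 0.003], [-0.002, -1.0, -0.001], [0.003, 0.001, -1.0]]
contact_force: [0.2, 0.2, 1.4]
finger_gap: 0.0006
grasp_force: 0.0
```

```bash
python3 -m inch '[[0,0,-0.003,0,0,0],[0,0,0,0,0,0]]'; python3 -m inch '[[0,0,-0.002,0,0,0],[0,0,0,0,0,0]]'
```

```text
t: 18.98
position: [0.5051, -0.1604, 0.0427]
tool_rot: [[1.0, -0.002, 0.0], [-0.002, -1.0, -0.0], [0.0, 0.0, -1.0]]
contact_force: [0.2, -0.2, 0.5]
finger_gap: 0.0006
grasp_force: 0.0
t: 19.23
position: [0.5049, -0.1603, 0.0402]
tool_rot: [[1.0, -0.002, -0.0], [-0.002, -1.0, 0.0], [-0.0, -0.0, -1.0]]
contact_force: [0.3, 0.2, -0.1]
finger_gap: 0.0005
grasp_force: 0.0
```

```bash
python3 -m inch '[[0,0,-0.001,0,0,0],[0,0,0,0,0,0]]'; python3 -m inch '[[0,0,-0.0005,0,0,0],[0,0,0,0,0,0]]'
```

```text
t: 19.48
position: [0.5051, -0.1604, 0.0394]
tool_rot: [[1.0, -0.002, 0.0], [-0.002, -1.0, -0.0], [0.0, 0.0, -1.0]]
contact_force: [0.3, 1.0, 1.4]
finger_gap: 0.0005
grasp_force: 0.0
t: 19.73
position: [0.5053, -0.1605, 0.0393]
tool_rot: [[1.0, -0.002, 0.001], [-0.002, -1.0, -0.0], [0.001, 0.0, -1.0]]
contact_force: [-2.0, 0.4, 4.4]
finger_gap: 0.0003
grasp_force: 2.1
```

```bash
python3 -m inch '[[-0.006,0,0,0,0,0],[-0.009,0,0,0,0,0],[-0.01,0,0,0,0,0],[-0.007,0,0,0,0,0],[0,0,0,0,0,0]]'; python3 -m inch '[[0,0,0.03,0,0,0],[-0.02,0.015,0.05,0,0,0],[-0.02,0.015,0.05,0,0,0],[-0.02,0,0.04,0,0,0],[0,0,0,0,0,0]]' && python3 - <<'E'
from m import *
c,im=snap("wrist","w6.png"); rects(c,im); fin(c,im); print(manip.sense()["position"])
E
```

```text
t: 20.35
position: [0.4721, -0.1605, 0.0393]
tool_rot: [[1.0, -0.002, -0.0], [-0.002, -1.0, -0.0], [-0.0, 0.0, -1.0]]
contact_force: [-2.1, -0.4, 7.2]
finger_gap: 0.0005
grasp_force: 3.7
t: 20.98
position: [0.4133, -0.131, 0.2121]
tool_rot: [[1.0, -0.002, 0.005], [-0.002, -1.0, -0.003], [0.005, 0.003, -1.0]]
contact_force: [1.4, 0.2, -0.5]
finger_gap: 0.0004
grasp_force: 0.0
cas [193.  91.] c [ 0.4932 -0.0679] e [0.0239 0.0758] x 0.4549 0.5315
fin [[0.4691, -0.1234], [0.5279, -0.1239], [0.5279, -0.1348], [0.469, -0.1349]] [ 0.4985 -0.1292]
[ 0.41287444 -0.13062773  0.2098411 ]
```

View pics/w6.png

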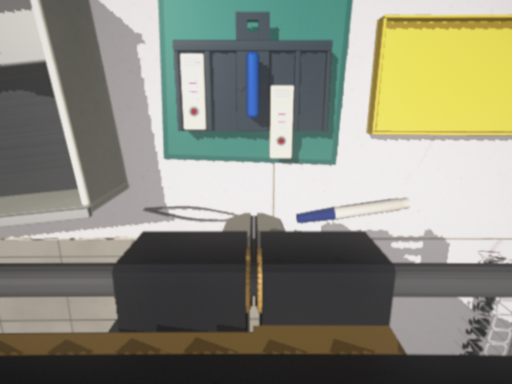

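Cassette 3 now overhangs the front edge at (281,131–158). Next I'll grip the overhang.

```bash
python3 -m inch '[[0.012,-0.015,-0.04,0,0,0],[0.011,-0.0145,-0.04,0,0,0],[0,0,-0.05,0,0,0],[0,0,-0.034,0,0,0],[0,0,0,0,0,0]]' 0.5 && python3 -m inch '[[0,0,-0.012,0,0,0],[0,0,0,0,0,0],[0,0,0,0,0,0]]'
```

```text
t: 21.65
position: [0.4316, -0.1578, 0.04]
tool_rot: [[1.0, -0.002, -0.009], [-0.002, -1.0, 0.005], [-0.009, -0.005, -1.0]]
contact_force: [0.7, 0.9, 1.3]
finger_gap: 0.0443
grasp_force: 0.0
t: 22.02
position: [0.4368, -0.1602, 0.034]
tool_rot: [[1.0, -0.002, 0.002], [-0.002, -1.0, -0.001], [0.002, 0.001, -1.0]]
contact_force: [-1.0, -0.6, 0.7]
finger_gap: 0.0463
grasp_force: 0.0
```

```bash
python3 -m inch '[[0,0,-0.001,0,0,0],[0,0,0,0,0,0],[0,0,0,0,0,0],[0,0,0,0,0,0],[0,0,0,0,0,0]]' 0 && python3 -m inch '[[0,0,0.01,0,0,0],[0,0,0.025,0,0,0],[0,0,0.03,0,0,0],[0,0,0.02,0,0,0],[0,0,0,0,0,0]]' && python3 - <<'E'
from m import *
c,im=snap("wrist","w7.png"); fin(c,im); tray(); print(manip.sense()["position"])
E
```

```text
t: 22.65
position: [0.4362, -0.1599, 0.0321]
tool_rot: [[1.0, -0.002, 0.0], [-0.002, -1.0, -0.0], [0.0, 0.0, -1.0]]
contact_force: [-0.1, -0.6, 2.4]
finger_gap: 0.0235
grasp_force: 29.9
t: 23.28
position: [0.4375, -0.1606, 0.1192]
tool_rot: [[1.0, -0.002, 0.004], [-0.002, -1.0, -0.002], [0.004, 0.002, -1.0]]
contact_force: [0.2, -0.9, 0.1]
finger_gap: 0.0237
grasp_force: 29.9
fin [[0.5274, -0.1249], [0.5274, -0.1384], [0.4702, -0.1368], [0.4702, -0.1223]] [ 0.4988 -0.1306]
tray [ 0.5426 -0.3352] 88.66777801513672 [[0.601, -0.235], [0.602, -0.437], [0.483, -0.435], [0.484, -0.234]]
[ 0.43587879 -0.15980107  0.11661875]
```

View pics/w7.png

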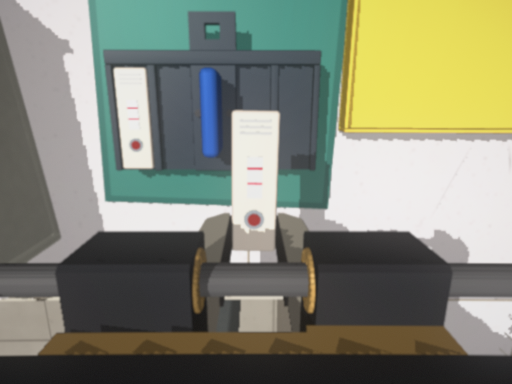

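Cassette 3 is held level at (255,175). The tray has been knocked to (0.543,-0.335), so I'll aim there.

```bash
python3 -m inch '[[0.01,-0.03,0,0,0,0],[0.02,-0.05,0,0,0,0],[0.02,-0.055,0,0,0,0],[0.02,-0.05,0,0,0,0],[0.013,-0.03,0,0,0,0]]' && python3 -m inch '[[0,0,-0.02,0,0,0],[0,0,-0.035,0,0,0],[0,0,-0.03,0,0,0],[0,0,-0.012,0,0,0],[0,0,0,0,0,0]]'
```

```text
t: 24.0
position: [0.5185, -0.3767, 0.1147]
tool_rot: [[1.0, -0.003, -0.002], [-0.003, -1.0, 0.001], [-0.002, -0.001, -1.0]]
contact_force: [0.4, -0.2, -1.5]
finger_gap: 0.0233
grasp_force: 29.9
t: 24.62
position: [0.5179, -0.3733, 0.0181]
tool_rot: [[1.0, -0.001, -0.003], [-0.001, -1.0, 0.002], [-0.003, -0.002, -1.0]]
contact_force: [-0.6, 0.1, -0.2]
finger_gap: 0.0235
grasp_force: 29.9
```

```bash
python3 -m inch '[[0,0,-0.004,0,0,0],[0,0,0,0,0,0],[0,0,0,0,0,0]]' && python3 -m inch '[[0,0,0,0,0,0],[0,0,0,0,0,0],[0,0,0,0,0,0],[0,0,0,0,0,0]]' 0.4 && python3 -m inch '[[0,0,0.03,0,0,0],[0,0,0.05,0,0,0],[-0.025,0.03,0.05,0,0,0],[-0.025,0.03,0.04,0,0,0],[0,0,0,0,0,0]]' && python3 - <<'E'
from m import *
c,im=snap("wrist","w8.png"); rects(c,im,.009); tray(); print(manip.sense()["position"])
E
```

```text
t: 25.0
position: [0.5195, -0.3753, 0.0169]
tool_rot: [[1.0, -0.002, 0.001], [-0.002, -1.0, -0.001], [0.001, 0.001, -1.0]]
contact_force: [0.0, 0.1, 0.5]
finger_gap: 0.0236
grasp_force: 29.9
t: 25.5
position: [0.519, -0.3749, 0.0159]
tool_rot: [[1.0, -0.002, -0.0], [-0.002, -1.0, 0.0], [-0.0, -0.0, -1.0]]
contact_force: [0.4, 0.6, 0.0]
finger_gap: 0.0372
grasp_force: 0.0
t: 26.12
position: [0.4706, -0.3155, 0.1903]
tool_rot: [[1.0, -0.001, 0.006], [-0.001, -1.0, -0.005], [0.006, 0.005, -1.0]]
contact_force: [1.2, -0.7, 0.6]
finger_gap: 0.0373
grasp_force: 0.0
cas [ 12. 150.] c [ 0.49   -0.0566] e [0.0245 0.0819] x 0.4496 0.5303
cas [310.  96.] c [ 0.5455 -0.3742] e [0.0231 0.0748] x 0.5076 0.5834
tray [ 0.5442 -0.3333] 88.66777801513672 [[0.601, -0.235], [0.602, -0.434], [0.487, -0.431], [0.487, -0.234]]
[ 0.46964846 -0.31548757  0.18566852]
```

Cassette 3 is in the tray. Now cassette 1.

```bash
python3 -m inch '[[0.007,0.05,0,0,0,0],[0.007,0.055,0,0,0,0],[0.007,0.055,0,0,0,0],[0.007,0.055,0,0,0,0],[0.0075,0.0325,-0.02,0,0,0]]' 0 && python3 -m inch '[[0,0,-0.05,0,0,0],[0,0,-0.045,0,0,0],[0,0,-0.02,0,0,0],[0,0,0,0,0,0],[0,0,0,0,0,0]]'
```

```text
t: 26.85
position: [0.5057, -0.0659, 0.1645]
tool_rot: [[1.0, -0.001, 0.0], [-0.001, -1.0, 0.0], [0.0, -0.0, -1.0]]
contact_force: [0.7, -0.4, -0.6]
finger_gap: 0.0
grasp_force: 0.0
t: 27.48
position: [0.5052, -0.0681, 0.0502]
tool_rot: [[1.0, -0.002, -0.0], [-0.002, -1.0, 0.0], [-0.0, -0.0, -1.0]]
contact_force: [0.6, 0.2, 0.6]
finger_gap: 0.0007
grasp_force: 0.0
```

```bash
python3 -m inch '[[0,0,-0.009,0,0,0],[0,0,0,0,0,0],[0,0,0,0,0,0]]'; python3 -m inch '[[0,0,-0.0015,0,0,0],[0,0,0,0,0,0]]';  python3 -m inch '[[0,0,-0.0007,0,0,0],[0,0,0,0,0,0]]'
```

```text
t: 27.85
position: [0.5051, -0.0679, 0.0415]
tool_rot: [[1.0, -0.002, 0.0], [-0.002, -1.0, -0.0], [0.0, 0.0, -1.0]]
contact_force: [0.5, 0.4, -0.1]
finger_gap: 0.0005
grasp_force: 0.0
t: 28.1
position: [0.5049, -0.0678, 0.0397]
tool_rot: [[1.0, -0.002, 0.0], [-0.002, -1.0, -0.0], [0.0, 0.0, -1.0]]
contact_force: [-0.3, 0.0, -0.0]
finger_gap: 0.0005
grasp_force: 0.0
t: 28.35
position: [0.5052, -0.0679, 0.0393]
tool_rot: [[1.0, -0.002, 0.001], [-0.002, -1.0, -0.0], [0.001, 0.0, -1.0]]
contact_force: [-1.1, 0.1, 4.1]
finger_gap: 0.0006
grasp_force: 1.5
```

```bash
python3 -m inch '[[-0.006,0,0,0,0,0],[-0.009,0,0,0,0,0],[-0.01,0,0,0,0,0],[-0.007,0,0,0,0,0],[0,0,0,0,0,0]]'; python3 -m inch '[[0,0,0.03,0,0,0],[-0.02,0,0.05,0,0,0],[-0.02,0,0.05,0,0,0],[-0.02,0,0.04,0,0,0],[0,0,0,0,0,0]]' 0.5 && python3 - <<'E'
from m import *
c,im=snap("wrist"); rects(c,im); fin(c,im); print(manip.sense()["position"])
E
```

```text
t: 28.98
position: [0.4721, -0.0679, 0.0393]
tool_rot: [[1.0, -0.002, -0.0], [-0.002, -1.0, -0.0], [-0.0, 0.0, -1.0]]
contact_force: [-2.0, -0.3, 6.3]
finger_gap: 0.0006
grasp_force: 3.4
t: 29.6
position: [0.4134, -0.0683, 0.2122]
tool_rot: [[1.0, -0.002, 0.005], [-0.002, -1.0, -0.002], [0.005, 0.002, -1.0]]
contact_force: [0.0, -0.3, 0.5]
finger_gap: 0.0442
grasp_force: 0.0
fin [[0.4693, -0.1187], [0.5284, -0.1189], [0.5277, -0.1344], [0.4686, -0.135]] [ 0.4985 -0.1267]
[ 0.41295789 -0.06802792  0.20994918]
```

```bash
python3 -m inch '[[0.012,0,-0.04,0,0,0],[0.011,0,-0.04,0,0,0],[0,0,-0.05,0,0,0],[0,0,-0.034,0,0,0],[0,0,0,0,0,0]]' 0.5 && python3 -m inch '[[0,0,-0.0105,0,0,0],[0,0,0,0,0,0],[0,0,0,0,0,0]]' && python3 -m inch '[[0,0,0,0,0,0],[0,0,0,0,0,0],[0,0,0,0,0,0],[0,0,0,0,0,0],[0,0,0,0,0,0]]' 0 && python3 -m inch '[[0,0,0.01,0,0,0],[0,-0.005,0.025,0,0,0],[0,-0.01,0.03,0,0,0],[0,-0.01,0.02,0,0,0],[0,0,0,0,0,0]]' && python3 - <<'E'
from m import *
c,im=snap("wrist","w9.png"); fin(c,im); tray(); print(manip.sense()["position"])
rects(c,im,.1166-.002)
E
```

```text
t: 30.28
position: [0.4313, -0.0665, 0.0402]
tool_rot: [[1.0, -0.002, -0.01], [-0.002, -1.0, 0.003], [-0.01, -0.003, -1.0]]
contact_force: [0.1, 0.5, -0.2]
finger_gap: 0.0467
grasp_force: 0.0
t: 30.65
position: [0.4368, -0.0681, 0.0356]
tool_rot: [[1.0, -0.002, 0.002], [-0.002, -1.0, -0.001], [0.002, 0.001, -1.0]]
contact_force: [-0.5, 0.7, -0.4]
finger_gap: 0.0465
grasp_force: 0.0
t: 31.28
position: [0.436, -0.0678, 0.0346]
tool_rot: [[1.0, -0.002, 0.0], [-0.002, -1.0, -0.0], [0.0, 0.0, -1.0]]
contact_force: [-0.0, 0.1, 1.6]
finger_gap: 0.0234
grasp_force: 29.9
t: 31.9
position: [0.4374, -0.0937, 0.1217]
tool_rot: [[1.0, -0.003, 0.004], [-0.003, -1.0, -0.001], [0.004, 0.001, -1.0]]
contact_force: [0.8, 0.8, -0.4]
finger_gap: 0.0232
grasp_force: 29.9
fin [[0.4706, -0.1192], [0.5284, -0.1206], [0.5277, -0.1348], [0.4698, -0.1345]] [ 0.4991 -0.1273]
tray [ 0.5426 -0.3352] 88.66777801513672 [[0.601, -0.235], [0.602, -0.437], [0.483, -0.435], [0.484, -0.234]]
[ 0.43568321 -0.09262616  0.11914264]
```

View pics/w9.png

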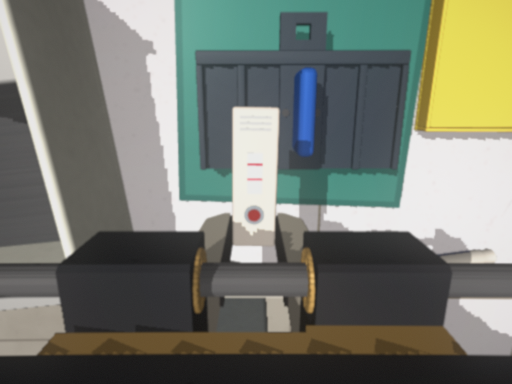

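Cassette 1 is held level. The tray is unchanged, so I'll place it beside cassette 3.

```bash
python3 -m inch '[[0.01,-0.03,0,0,0,0],[0.02,-0.045,0,0,0,0],[0.02,-0.05,0,0,0,0],[0.02,-0.05,0,0,0,0],[0.013,-0.029,0,0,0,0]]' && python3 -m inch '[[0,0,-0.02,0,0,0],[0,0,-0.035,0,0,0],[0,0,-0.03,0,0,0],[0,0,-0.012,0,0,0],[0,0,0,0,0,0]]' && python3 -m inch '[[0,0,-0.005,0,0,0],[0,0,0,0,0,0],[0,0,0,0,0,0]]'
```

```text
t: 32.62
position: [0.5186, -0.2981, 0.1175]
tool_rot: [[1.0, -0.003, -0.002], [-0.003, -1.0, 0.001], [-0.002, -0.001, -1.0]]
contact_force: [0.7, -0.6, 0.8]
finger_gap: 0.0234
grasp_force: 29.9
t: 33.25
position: [0.5177, -0.2952, 0.0208]
tool_rot: [[1.0, -0.001, -0.003], [-0.001, -1.0, 0.002], [-0.003, -0.002, -1.0]]
contact_force: [-0.0, -0.3, -0.1]
finger_gap: 0.0235
grasp_force: 29.9
t: 33.62
position: [0.5194, -0.2972, 0.0183]
tool_rot: [[1.0, -0.002, 0.001], [-0.002, -1.0, -0.001], [0.001, 0.001, -1.0]]
contact_force: [0.1, 0.1, -0.6]
finger_gap: 0.0236
grasp_force: 29.9
```

```bash
python3 -m inch '[[0,0,-0.004,0,0,0],[0,0,0,0,0,0],[0,0,0,0,0,0]]' && python3 -m inch '[[0,0,0,0,0,0],[0,0,0,0,0,0],[0,0,0,0,0,0],[0,0,0,0,0,0]]' 0.4 && python3 -m inch '[[0,0,0.03,0,0,0],[0,0,0.05,0,0,0],[-0.025,0,0.05,0,0,0],[-0.025,0,0.04,0,0,0],[0,0,0,0,0,0]]' && python3 - <<'E'
from m import *
c,im=snap("wrist","w10.png"); rects(c,im,.009); tray(); print(manip.sense()["position"])
E
```

```text
t: 34.0
position: [0.5188, -0.2968, 0.0134]
tool_rot: [[1.0, -0.002, -0.0], [-0.002, -1.0, 0.0], [-0.0, -0.0, -1.0]]
contact_force: [0.0, 0.4, -0.5]
finger_gap: 0.023
grasp_force: 29.9
t: 34.5
position: [0.5189, -0.2968, 0.0135]
tool_rot: [[1.0, -0.002, 0.0], [-0.002, -1.0, -0.0], [0.0, 0.0, -1.0]]
contact_force: [0.2, -0.1, -0.1]
finger_gap: 0.0371
grasp_force: 0.0
t: 35.12
position: [0.4699, -0.2986, 0.1883]
tool_rot: [[1.0, -0.003, 0.006], [-0.003, -1.0, -0.005], [0.006, 0.005, -1.0]]
contact_force: [0.2, -1.0, -0.2]
finger_gap: 0.0369
grasp_force: 0.0
cas [326.  95.] c [ 0.5456 -0.3737] e [0.0232 0.0747] x 0.5074 0.5838
cas [251.  94.] c [ 0.5465 -0.2962] e [0.0229 0.0745] x 0.509 0.5841
tray [ 0.5549 -0.3348] 88.66777801513672 [[0.601, -0.235], [0.602, -0.436], [0.508, -0.434], [0.508, -0.234]]
[ 0.46904958 -0.29699531  0.18375144]
```

View pics/w10.png

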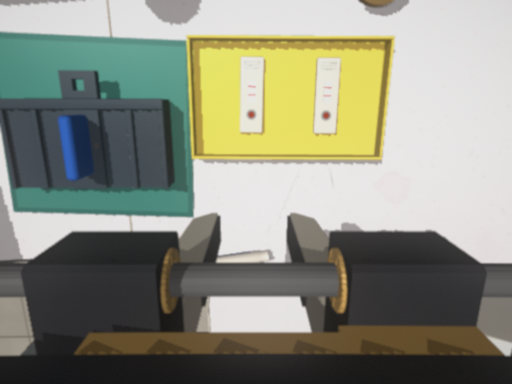

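Both cassettes lie flat and face up in the tray at (251,94) and (326,95), clear of the rim. The last part is shutting the window.

```bash
python3 -m inch '[[-0.004,0.05,0,0,0,1],[-0.004,0.06,0,0,0,1],[-0.004,0.06,0,0,0,1],[-0.004,0.06,0,0,0,1],[-0.004,0.06,0,0,0,1.4]]' 0.5 && python3 -m inch '[[-0.004,0.06,0,0,0,0],[-0.004,0.06,0,0,0,0],[-0.004,0.06,0,0,0,0],[-0.004,0.06,0,0,0,0],[-0.004,0.06,0,0,0,0]]' && python3 -m inch '[[0,0.017,-0.02,0,0,0],[0,0,0,0,0,0],[0,0,0,0,0,0]]' && python3 - <<'E'
from h import *
s=manip.sense(); print(s["position"],s["joints"])
c,im=snap("wrist","w11.png")
E
```

```text
t: 35.85
position: [0.4477, -0.0046, 0.1815]
tool_rot: [[0.996, 0.093, -0.003], [0.093, -0.996, 0.001], [-0.003, -0.001, -1.0]]
contact_force: [0.9, -0.1, -0.1]
finger_gap: 0.0465
grasp_force: 0.0
t: 36.48
position: [0.4276, 0.2952, 0.1813]
tool_rot: [[0.996, 0.093, -0.003], [0.093, -0.996, -0.001], [-0.003, 0.001, -1.0]]
contact_force: [0.6, -0.1, -0.8]
finger_gap: 0.0463
grasp_force: 0.0
t: 36.85
position: [0.4284, 0.3094, 0.1625]
tool_rot: [[0.996, 0.092, -0.002], [0.092, -0.996, -0.001], [-0.002, 0.001, -1.0]]
contact_force: [-0.0, -0.6, -0.1]
finger_gap: 0.0467
grasp_force: 0.0
[0.42844837 0.30937945 0.16248226] [ 5.28562763e-01 -2.13027843e-02  1.76367062e+00 -2.85899270e-04
  1.40165675e+00  2.00697653e+00]
```

```bash
python3 -m inch '[[0,0,-0.025,0,0,0],[0,0,-0.015,0,0,0],[0,0,-0.003,0,0,0],[0,0,0,0,0,0]]' && python3 -m inch '[[0,0,0,0,0,0],[0,0,0,0,0,0],[0,0,0,0,0,0],[0,0,0,0,0,0],[0,0,0,0,0,0]]' 0 && python3 -m inch '[[0.0034,-0.035,0,0,0,0],[0.0034,-0.035,0,0,0,0],[0.0034,-0.035,0,0,0,0],[0.0034,-0.035,0,0,0,0],[0.0034,-0.035,0,0,0,0]]' && python3 -m inch '[[0.001,-0.01,0,0,0,0],[0,-0.003,0,0,0,0],[0,0,0,0,0,0],[0,0,0,0,0,0]]'
```

```text
t: 37.4
position: [0.4292, 0.31, 0.1209]
tool_rot: [[0.996, 0.092, 0.0], [0.092, -0.996, 0.0], [0.0, -0.0, -1.0]]
contact_force: [-0.5, -0.2, 0.3]
finger_gap: 0.0463
grasp_force: 0.0
t: 38.02
position: [0.4291, 0.3095, 0.1207]
tool_rot: [[0.996, 0.092, 0.0], [0.092, -0.996, -0.001], [0.0, 0.001, -1.0]]
contact_force: [0.0, -4.6, 3.9]
finger_gap: 0.0121
grasp_force: 30.0
t: 38.65
position: [0.4469, 0.1348, 0.1206]
tool_rot: [[0.996, 0.093, 0.003], [0.093, -0.996, 0.001], [0.003, -0.001, -1.0]]
contact_force: [10.4, 3.6, -8.3]
finger_gap: 0.012
grasp_force: 30.0
t: 39.15
position: [0.4479, 0.1253, 0.1207]
tool_rot: [[0.996, 0.093, 0.003], [0.093, -0.996, 0.006], [0.003, -0.006, -1.0]]
contact_force: [7.0, 15.7, -7.7]
finger_gap: 0.0119
grasp_force: 30.0
```

```bash
python3 -m inch '[[0,0.0015,0,0,0,0],[0,0,0,0,0,0]]' && python3 -m inch '[[0,0,0,0,0,0],[0,0,0,0,0,0],[0,0,0,0,0,0],[0,0,0,0,0,0]]' 0.4 && python3 -m inch '[[0,0,0.03,0,0,0],[0,0,0.05,0,0,0],[-0.03,0,0.05,0,0,0],[-0.03,0,0.02,0,0,0],[0,0,0,0,0,0]]' && python3 - <<'E'
from h import *
_,w=snap("wrist"); _,t=snap("top"); _,s=snap("side")
cv2.imwrite("pics/end.png",np.vstack([cv2.resize(np.hstack([w[:250],s[100:350]]),(800,195)),cv2.resize(t[120:300,60:420],(800,400))]))
E
```

```text
t: 39.4
position: [0.4479, 0.1253, 0.1206]
tool_rot: [[0.996, 0.093, 0.003], [0.093, -0.996, 0.003], [0.003, -0.003, -1.0]]
contact_force: [6.7, 7.6, -4.7]
finger_gap: 0.0118
grasp_force: 30.0
t: 39.9
position: [0.4468, 0.1236, 0.1205]
tool_rot: [[0.996, 0.092, -0.0], [0.092, -0.996, -0.0], [-0.0, 0.0, -1.0]]
contact_force: [0.1, 0.9, -0.1]
finger_gap: 0.037
grasp_force: 0.0
t: 40.52
position: [0.3871, 0.124, 0.2731]
tool_rot: [[0.996, 0.093, 0.005], [0.093, -0.996, 0.001], [0.005, -0.001, -1.0]]
contact_force: [0.2, 0.1, -0.6]
finger_gap: 0.0371
grasp_force: 0.0
```

View pics/end.png

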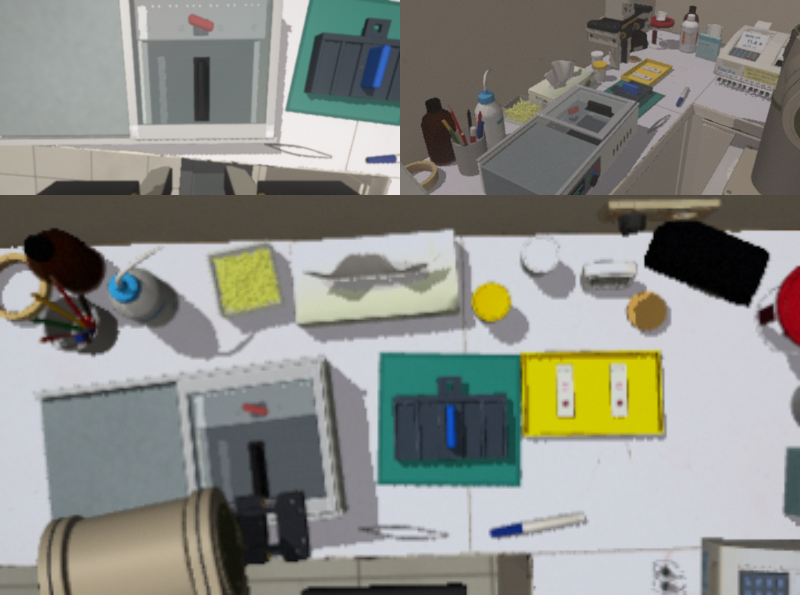

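The window is shut, the knob is still turned and up, the empty carrier is on the mat, both cassettes are in the tray, and the items behind are untouched.

```bash
python3 -c "
from cell import manip
print(manip.hand_in())"
```

```text
the job is handed in; nothing more can be done
None
```

The job is done and handed in at about 41 s of the 210 s: the window is shut, the plunger is latched up, the empty carrier stands on the mat, and both cassettes present (1 and 3) lie flat and face up in the tray.

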